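# Close up the solder-fume extractor

## Robot

A 7-joint arm with a two-finger parallel gripper is mounted at the origin on the work surface. World frame = base frame: x ahead of the robot, y to its left, z up, the work surface at z = 0. Lengths are in m, angles in rad, forces in N, time in s.
With the tool pointing down it reaches from about 0.4 to 0.85 m from the base axis. Payload 4.5 kg.
Tool frame: the origin (TCP) lies midway between the tips of the shut fingers; the grasp point (between the pads) lies 19 mm behind it; z points along the fingers, y is the direction in which the jaws open and shut (so a half turn about z gives the same grasp; the last joint's range is limited). The gripper opens to 88 mm and grips with 3 to 60 N. Pads are 18 mm wide; open, the fingers measure 123 mm over their backs; the gripper's body (75 mm by 187 mm) begins 45 mm behind the grasp point.
Start: joints at [0.034, 0.689, -0.195, 1.565, 0.157, 0.902, -0.215], TCP at [0.625, 0, 0.239] pointing down, gripper open.
Joint ranges: [-3.01, 3.01], [-0.46, 2.08], [-1.47, 1.51], [0.13, 2.56], [-1, 4.14], [0.04, 2.09], [-2.66, 2.66]. Speed limits (rad/s): [2.57, 2.57, 3.14, 3.14, 3.14, 3.14, 3.14].

## Interface

Orientations are given as a unit quaternion [x, y, z, w].
In Python, from plant import r gives the robot as it stands. The module is installed in compiled form; this text tells all that it offers.
- The arm moves only by the shell command python3 -m jog 'ROWS' [FORCE]. ROWS is JSON, a list of rows, each an object with "translation": the shift along the tool's x, y, z in units of 40 mm (1.0 is 40 mm), a list of three; "twist": the turn about the tool's z in units of 6 degrees (1.0 is 6 degrees); "claw": the opening in per cent of the stroke, from 0 (shut) to 100 (fully open). A call has 1 to 20 rows; each row shifts and turns the commanded pose from where the row before left it, along the tool's axes as they then stand; what a row does not reach is not made up. A row lasts 1/12 s, in which the tool goes at most 41.7 mm and 7.16 degrees, less where a joint would pass 70% of its speed; a pose out of reach is approached as far as the arm can. A call is refused whole if a number of a shift passes 1 or a number of a turn 1, either way. A call with a gripper value outside its range is refused whole. The fingers move at their own pace and stop on an object; FORCE is the grip in N (left out, the last holds). Time passes only in rows, so rows that do not move let the fingers close. It gives the time, the measured TCP pose, the force and the opening at its end, in the units of the state.
- r.get_state(): the state, without advancing time (a new reading comes with each control period).
- r.snapshot(name): name is "scene" or "side" or "wrist"; returns a dict with "img" (480x640x3 uint8, red, green, blue), "fx", "fy", "cx", "cy" (pixels), "dist_coeffs" ([k1, k2, p1, p2, k3] as OpenCV has them; the pictures are not rectified), "origin" and "rotation" of the camera in the world; the wrist camera has in their place "T_tool_cam" (4x4, takes a point from camera to tool coordinates, whose origin is the TCP and whose axes are the flange's). Camera axes: x right, y up, looking along -z (the intrinsics and any distortion apply to the point x, -y, -z); pixel columns grow to the right and rows downward; lengths in m; the calibration is good to about 2 mm. A picture is of the moment at which its call begins: read the wrist's pose just before it. There is no depth.
- r.finish_job(): hands the job in, once; it reports no verdict.
Trained networks look in the newest picture that a camera, given by its name, has taken for a name from the list of things; names that differ only in an ending like _2 or _b are one class to them, and where a whole thing is asked for, a point or a joint stands for the part that bears it (a point fixed in the world has none). Each returns a list of dicts, best first, with "confidence" (0 to 1); they miss things now and then, are a little off and sometimes report something else, mostly with a low value. They report only what shows in the picture. A call takes as long as a camera call. They do not tell look-alikes from the thing itself.
- r.spot_in(label, camera): "rect" ([left, top, right, bottom] in pixels, round what is visible of it).
- r.spot_point(label, camera): "location" ([row, column] in pixels: a listed point, or the origin of a listed thing).
The state is a dict: "clock": time; "q": joint angles; "qd": joint speeds; "joint_torque": joint torques, N m; "tool_pos": TCP position; "eef_rot": TCP orientation; "contact_force": force on the tool from outside, world axes, zero at the start; "moment": the same for the moment, N m; "opening": opening from 0.0 (shut) to 1.0 (fully open).
Only numpy, scipy, OpenCV 4.12 (cv2) and the standard library are available. Lean on these libraries where they do the work, as an engineer would, in place of code of your own. Each camera call takes 0.05 s, during which the arm holds its last target. There are 200 camera calls.

## Task

The filter of the small bench fume extractor is in and needs clamping. Slip the tall aluminium spacer ring (not the wide flat ring) over the extractor's centre post so that it lies flat on the filter plate, then put the black ribbed cap over the post so that it sits flat on top of the spacer, and let go.

Things in the scene. Friction and masses are not known exactly. Their poses are not given: they have to be found in the camera images.
- seat (a point): Centre of the filter plate on top of the fume extractor, at the foot of its post. The extractor is a fixed white drum, 150 mm across and 50 mm high, with a lower fan box (60 mm wide, 42 mm high) reaching out to 135 mm from the drum's axis along +x of this frame. This point is on the drum's flat top; z up. From it a steel post 12 mm in diameter rises 50 mm.
- spacer_mid (a point): The tall spacer: a plain aluminium tube, outside diameter 60 mm, bore 36 mm, 36 mm high, loose, about 0.12 kg, standing on the bench on its end. The point is its centre (on the axis, 18 mm above its underside); z along its axis, up. With this spacer on the drum the post stands 14 mm out of its top.
- cap_mid (a point): The cap: a black ribbed plastic knob, a cylinder 50 mm in diameter and 50 mm high with a bright disc on top, loose, about 0.1 kg, standing on the bench open end down. Its underside has a round hole 36 mm across and 30 mm deep that takes the end of the post. The point is its centre (on the axis, 25 mm above its underside); z along its axis, up.
- flat_ring_mid (a point): A bystander that is not needed: a wide flat aluminium ring lying on the bench, outside diameter 84 mm, bore 52 mm, 12 mm high, loose. The point is its centre. Also on the bench, unlisted: a black phone, a white jar and a screwdriver, all out of the way.
Not all that is in view belongs to the job. There is more than one size of the part that bears spacer_mid; the job needs the larger. Of the things that look like the part that bears cap_mid, take the one that is farthest from the robot's base at the start.

How it is judged:
On the way:
1. the tall spacer is round the post, flat on the filter plate, and the cap is not on the post yet (z of spacer_mid in the frame of seat between 0.012 and 0.024 m and horizontal distance between spacer_mid and seat below 0.016 m and angle between spacer_mid's own z axis and vertical below 0.17 rad and horizontal distance between cap_mid and seat above 0.06 m), for 0.2 s.
At the end, for the whole second after the job is handed in: Spacer round the post, flat on the filter plate (centre 12-24 mm above it); cap over the post, flat on the spacer (centre 55-67 mm above the plate); both within 16 mm of the post axis, upright within 10 degrees, at rest (z of spacer_mid in the frame of seat between 0.012 and 0.024 m and horizontal distance between each of spacer_mid, cap_mid and seat below 0.016 m and angle between each of spacer_mid, cap_mid's own z axis and vertical below 0.17 rad and z of cap_mid in the frame of seat between 0.055 and 0.067 m and linear speed of each of spacer, cap below 0.03 m/s); the robot touches nothing.
It also fails if it takes over 56 s, if anything falls off the work surface, if the arm or the gripper's body presses on something with over 40 N, if the wrist force passes 120 N, or if a joint passes its speed limit or range.

## Working session

There is one attempt and no reset: what is moved stays moved. The work goes in short steps, Python scripts to look and compute and a shell command to move; the robot and the scene stay as the last step left them, time stands still between calls to the robot, and variables do not carry over. Pictures are saved under pics/ and viewed, about 8 in all and at most 12, crops included, and the job is handed in when it is done.

```bash
mkdir -p pics; cat > h.py <<'E'
import numpy as np, cv2
from scipy.spatial.transform import Rotation as R
from plant import r
def cam(s, st=None):
    if "T_tool_cam" in s:
        T=np.eye(4); T[:3,:3]=R.from_quat(st["eef_rot"]).as_matrix(); T[:3,3]=st["tool_pos"]
        M=T@np.array(s["T_tool_cam"]); o,Rm=M[:3,3],M[:3,:3]
    else:
        o,Rm=np.array(s["origin"]),np.array(s["rotation"])
        if Rm.shape!=(3,3): Rm=R.from_quat(Rm).as_matrix()
    K=np.array([[s["fx"],0,s["cx"]],[0,s["fy"],s["cy"]],[0,0,1.]])
    return o,Rm,K,np.array(s["dist_coeffs"],float)
def px2w(c,u,v,z):
    o,Rm,K,d=c
    x,y=cv2.undistortPoints(np.array([[[u,v]]],float),K,d)[0,0]
    ray=Rm@np.array([x,-y,-1]); return o+ray*(z-o[2])/ray[2]
def w2px(c,P):
    o,Rm,K,d=c
    p=(np.atleast_2d(P)-o)@Rm; p=p*[1,-1,-1]
    return cv2.projectPoints(p,np.zeros(3),np.zeros(3),K,d)[0][:,0]
def shot(name):
    st=r.get_state(); s=r.snapshot(name); return s["img"],cam(s,st),st
def save(img,f): cv2.imwrite(f,img[:,:,::-1])
E
python3 - <<'E'
from h import *
Z=dict(seat=.05,spacer_mid=.018,cap_mid=.025,flat_ring_mid=.006)
for n in("scene","side","wrist"):
    im,c,st=shot(n); save(im,f"pics/{n}0.png"); print(n,c[0].round(3),c[1][:,2].round(2))
    for l,z in Z.items():
        for d in r.spot_point(l,n): 
            v,u=d["location"]; print(l,round(d["confidence"],2),[int(u),int(v)],px2w(c,u,v,z).round(3))
        print("   rects",[(np.round(d["rect"]).astype(int).tolist(),round(d["confidence"],2)) for d in r.spot_in(l,n)] )
E
```

```text
scene [1.374 0.007 0.786] [ 0.77 -0.02  0.64]
seat 0.83 [319, 242] [0.498 0.038 0.05 ]
   rects []
spacer_mid 0.54 [193, 215] [ 0.347 -0.279  0.018]
   rects [([188, 226, 214, 256], 0.75), ([188, 204, 204, 226], 0.65)]
cap_mid 0.63 [425, 294] [0.642 0.256 0.025]
cap_mid 0.62 [455, 240] [0.469 0.362 0.025]
   rects [([445, 230, 470, 255], 0.82), ([414, 281, 442, 313], 0.67)]
flat_ring_mid 0.86 [413, 255] [0.496 0.259 0.006]
   rects [([395, 240, 433, 266], 0.57)]
side [ 0.332 -0.545  0.677] [-0.2  -0.66  0.73]
seat 0.56 [314, 235] [0.494 0.034 0.05 ]
   rects [([278, 206, 392, 287], 0.7)]
spacer_mid 0.86 [341, 400] [ 0.443 -0.251  0.018]
spacer_mid 0.85 [275, 442] [ 0.341 -0.279  0.018]
   rects [([318, 376, 361, 424], 0.93), ([257, 423, 296, 459], 0.59)]
cap_mid 0.96 [259, 139] [0.475 0.376 0.025]
cap_mid 0.74 [350, 151] [0.648 0.268 0.025]
   rects [([248, 128, 272, 159], 0.58), ([340, 137, 364, 171], 0.56)]
flat_ring_mid 0.95 [281, 177] [0.489 0.255 0.006]
   rects [([261, 162, 297, 193], 0.57)]
wrist [0.624 0.081 0.384] [-0.    0.31  0.95]
seat 0.83 [165, 156] [0.503 0.04  0.05 ]
   rects [([75, 54, 337, 244], 0.72)]
spacer_mid 0.69 [148, 424] [ 0.437 -0.25   0.018]
   rects [([135, 436, 173, 460], 0.56)]
   rects []
flat_ring_mid 0.36 [147, 425] [ 0.431 -0.262  0.006]
   rects []
```

View pics/scene0.png

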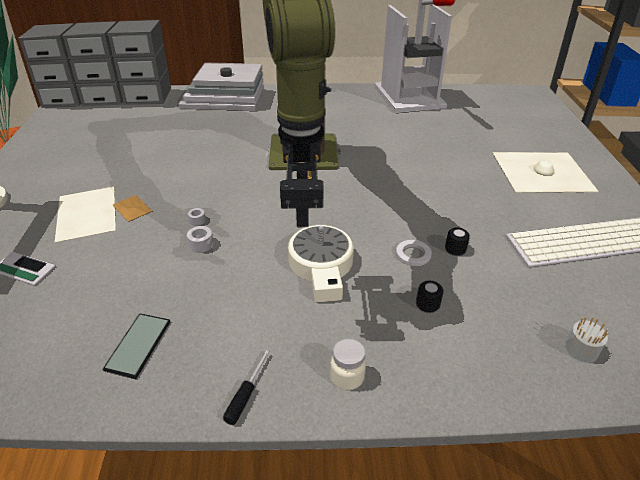

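View pics/side0.png

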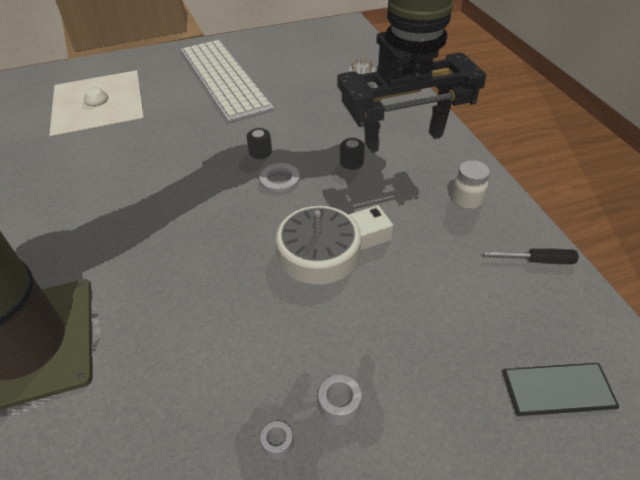

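Candidates: spacers at scene (200,240) [large] and (196,215) [small]; caps at (428,296) [farther from base, about 0.70 m] and (457,241) [about 0.60 m]. I choose the ring at (200,240) and the cap at (428,296), and check both in one crop. The flat ring is at (413,253) and the drum at (320,250).

```bash
python3 - <<'E'
from h import *
a=cv2.imread("pics/side0.png")[360:480,230:390]; b=cv2.imread("pics/side0.png")[110:230,230:390]
save(cv2.resize(np.hstack([a,b]),None,fx=2.4,fy=2.4,interpolation=cv2.INTER_CUBIC)[:,:,::-1],"pics/crop.png")
C={n:shot(n) for n in("scene","side")}
st=C["side"][2]; print(R.from_quat(st["eef_rot"]).as_matrix().round(3),st["tool_pos"],st["clock"],st["contact_force"])
# top centres via networks, averaged over cams; rect size check by projected model outlines
def rect(c,x,y,rad,h):
    t=np.linspace(0,2*np.pi,60); P=np.vstack([np.c_[x+rad*np.cos(t),y+rad*np.sin(t),np.full(60,z)] for z in(0,h)])
    q=w2px(c,P); return np.r_[q.min(0),q.max(0)]
from scipy.optimize import least_squares
for l,rad,h in(("spacer_mid",.03,.036),("cap_mid",.025,.05)):
  for n in C:
    for d in r.spot_in(l,n):
        m=np.array(d["rect"]); c=C[n][1]; x0=px2w(c,(m[0]+m[2])/2,(m[1]+m[3])/2,h/2)[:2]
        s=least_squares(lambda p:rect(c,p[0],p[1],rad*p[2],h*p[2])-m,[*x0,1],x_scale=[.01,.01,.1])
        print(l,n,m.round(),"xy",s.x[:2].round(4),"scale",s.x[2].round(2),"res",s.fun.round(1))
E
```

```text
[[-0.  1.  0.]
 [ 1.  0.  0.]
 [ 0.  0. -1.]] [6.25009292e-01 4.00479479e-05 2.38718749e-01] 1.4 [-0.12342127 -0.62918681 -0.0526104 ]
spacer_mid scene [190. 224. 214. 256.] xy [ 0.4436 -0.2422] scale 1.02 res [-1.9  2.   2.  -1.9]
spacer_mid scene [188. 208. 203. 225.] xy [ 0.342 -0.275] scale 0.62 res [-0.4  0.4  0.4 -0.4]
spacer_mid side [259. 422. 294. 459.] xy [ 0.3435 -0.2741] scale 0.7 res [ 0.8 -0.7 -0.8  0.7]
spacer_mid side [318. 374. 367. 423.] xy [ 0.4454 -0.2486] scale 1.02 res [ 2.1 -1.8 -2.1  1.8]
cap_mid scene [414. 279. 442. 313.] xy [0.6469 0.2608] scale 1.0 res [ 0.4 -0.3 -0.4  0.3]
cap_mid scene [445. 228. 470. 255.] xy [0.4701 0.366 ] scale 0.95 res [ 0.4 -0.3 -0.4  0.3]
cap_mid side [248. 127. 273. 160.] xy [0.4725 0.3582] scale 1.03 res [-0.1  0.1  0.1 -0.1]
cap_mid side [342. 138. 366. 171.] xy [0.6504 0.2558] scale 1.01 res [ 0.1 -0.1 -0.1  0.1]
```

View pics/crop.png

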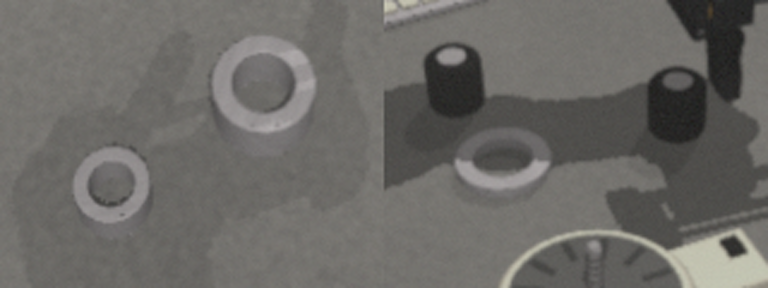

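The crop shows the two plain rings, large one to the right and clearly bigger (fitted scale 1.02 against 0.62–0.70), and two identical caps; the one at side (352,153) is the farther one (0.70 m against 0.60 m). Now I move above the large spacer.

```bash
python3 -m jog '[{"translation":[-0.25,-0.2,0.1],"twist":0,"claw":100},{"translation":[-0.5,-0.36,0.1],"twist":0,"claw":100},{"translation":[-0.5,-0.36,0.1],"twist":0,"claw":100},{"translation":[-0.5,-0.36,0.1],"twist":0,"claw":100},{"translation":[-0.5,-0.36,0.1],"twist":0,"claw":100},{"translation":[-0.5,-0.36,0.1],"twist":0,"claw":100},{"translation":[-0.5,-0.36,0.1],"twist":0,"claw":100},{"translation":[-0.5,-0.36,0.1],"twist":0,"claw":100},{"translation":[-0.5,-0.36,0.1],"twist":0,"claw":100},{"translation":[-0.5,-0.36,0.1],"twist":0,"claw":100},{"translation":[-0.5,-0.36,0.1],"twist":0,"claw":100},{"translation":[-0.5,-0.36,0.1],"twist":0,"claw":100},{"translation":[-0.45,-0.36,0.1],"twist":0,"claw":100},{"translation":[0,0,0],"twist":0,"claw":100},{"translation":[0,0,0],"twist":0,"claw":100},{"translation":[0,0,0],"twist":0,"claw":100}]' 20
cat >> h.py <<'E'
def rect(c,x,y,z0,rad,h):
    t=np.linspace(0,2*np.pi,60); P=np.vstack([np.c_[x+rad*np.cos(t),y+rad*np.sin(t),np.full(60,z)] for z in(z0,z0+h)])
    q=w2px(c,P); return np.r_[q.min(0),q.max(0)]
def look(n,labels,f=None):
    im,c,st=shot(n)
    if f: save(im,f)
    print(n,"tcp",np.round(st["tool_pos"],4),"open",st["opening"])
    for l,z in labels:
        for d in r.spot_point(l,n):
            v,u=d["location"]; print(l,round(d["confidence"],2),[int(u),int(v)],px2w(c,u,v,z).round(4))
        print("  rects",[np.round(d["rect"]).astype(int).tolist() for d in r.spot_in(l,n)])
    return im,c,st
E
python3 - <<'E'
from h import *
im,c,st=look("wrist",[("spacer_mid",.018)])
t=np.linspace(0,2*np.pi,60)
for z,rd in((.036,.03),(.036,.018),(0,.03)):
    q=w2px(c,np.c_[.4445+rd*np.cos(t),-.247+rd*np.sin(t),np.full(60,z)]); im=cv2.polylines(im.copy(),[q.astype(np.int32)],True,(255,0,0))
save(im,"pics/w1.png")
E
```

```text
clock: 2.98
tool_pos: [0.4451, -0.2474, 0.1869]
eef_rot: [0.707, 0.707, 0.001, 0.0]
contact_force: [-0.0, -0.0, 0.1]
opening: 0.997
wrist tcp [ 0.4451 -0.2474  0.1869] open 0.9966956610049481
spacer_mid 0.83 [196, 240] [ 0.3477 -0.2708  0.018 ]
  rects [[273, 172, 356, 258]]
```

View pics/w1.png

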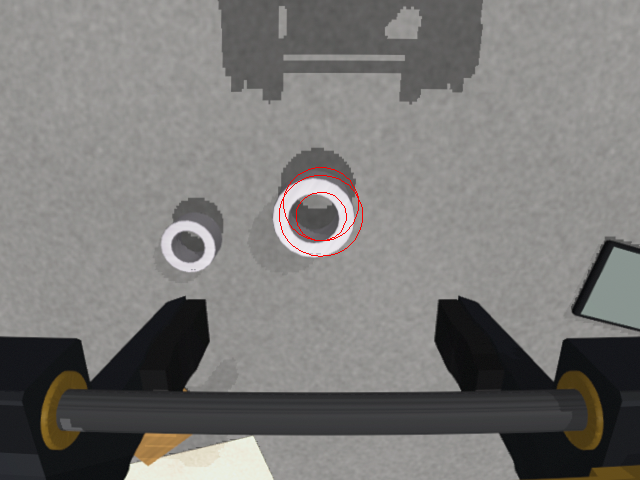

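The wrist view shows the large ring with its top centre near (314,217), slightly left of my model overlay (322,213). I'll fit its bright top face to correct this.

```bash
python3 - <<'E'
from h import *
im,c,st=shot("wrist")
g=cv2.cvtColor(im,cv2.COLOR_RGB2GRAY); m=np.zeros_like(g); m[150:280,250:380]=(g>195)[150:280,250:380]
ct=max(cv2.findContours(m,cv2.RETR_EXTERNAL,cv2.CHAIN_APPROX_NONE)[0],key=cv2.contourArea)
e=cv2.fitEllipse(ct); print(e, px2w(c,*e[0],.036))
for k in(-1,1): print(px2w(c,e[0][0]+k*e[1][0]/2,e[0][1],.036))
E
```

```text
((312.8992004394531, 218.42274475097656), (76.65470886230469, 79.7389144897461), 94.19286346435547) [ 0.43885272 -0.24754614  0.036     ]
[ 0.41126964 -0.24761903  0.036     ]
[ 0.46642331 -0.24745799  0.036     ]
```

```bash
python3 -m jog '[{"translation":[0,-0.1,0.2],"twist":0,"claw":100},{"translation":[0,0,0.5],"twist":0,"claw":100},{"translation":[0,0,0.5],"twist":0,"claw":100},{"translation":[0,0,0.5],"twist":0,"claw":100},{"translation":[0,0,0.5],"twist":0,"claw":100},{"translation":[0,0,0.5],"twist":0,"claw":100},{"translation":[0,0,0.5],"twist":0,"claw":100},{"translation":[0,0,0.4],"twist":0,"claw":100},{"translation":[0,0,0.3],"twist":0,"claw":100},{"translation":[0,0,0.2],"twist":0,"claw":100},{"translation":[0,0,0.2],"twist":0,"claw":100},{"translation":[0,0,0.1],"twist":0,"claw":100},{"translation":[0,0,0],"twist":0,"claw":100},{"translation":[0,0,0],"twist":0,"claw":100}]' 20
python3 -m jog '[{"translation":[0,0,0],"twist":0,"claw":55},{"translation":[0,0,0],"twist":0,"claw":55},{"translation":[0,0,0],"twist":0,"claw":55},{"translation":[0,0,0],"twist":0,"claw":55},{"translation":[0,0,0],"twist":0,"claw":55},{"translation":[0,0,0],"twist":0,"claw":55},{"translation":[0,0,0],"twist":0,"claw":55},{"translation":[0,0,0],"twist":0,"claw":55},{"translation":[0,0,0],"twist":0,"claw":55},{"translation":[0,0,0],"twist":0,"claw":55},{"translation":[0,0,0],"twist":0,"claw":55},{"translation":[0,0,0],"twist":0,"claw":55}]' 20
```

```text
clock: 4.35
tool_pos: [0.4405, -0.248, 0.011]
eef_rot: [0.707, 0.707, 0.0, 0.0]
contact_force: [0.4, -0.2, 0.3]
opening: 0.999
clock: 5.35
tool_pos: [0.4402, -0.2481, 0.011]
eef_rot: [0.707, 0.707, -0.0, 0.0]
contact_force: [-1.1, -0.7, 5.0]
opening: 0.663
```

```bash
python3 -m jog '[{"translation":[0,0,-0.1],"twist":0,"claw":50},{"translation":[0,0,-0.2],"twist":0,"claw":50},{"translation":[0,0,-0.4],"twist":0,"claw":50},{"translation":[0,0,-0.4],"twist":0,"claw":50},{"translation":[0,0,-0.4],"twist":0,"claw":50},{"translation":[0,0,-0.4],"twist":0,"claw":50},{"translation":[0,0,-0.4],"twist":0,"claw":50},{"translation":[0,0,-0.4],"twist":0,"claw":50},{"translation":[0,0,-0.4],"twist":0,"claw":50},{"translation":[0,0,-0.4],"twist":0,"claw":50},{"translation":[0,0,-0.3],"twist":0,"claw":50},{"translation":[0.2,0.1,0],"twist":0,"claw":50},{"translation":[0.4,0.1,0],"twist":0,"claw":50},{"translation":[0.4,0.1,0],"twist":0,"claw":50},{"translation":[0.4,0.1,0],"twist":0,"claw":50},{"translation":[0.4,0.1,0],"twist":0,"claw":50},{"translation":[0.2,0.1,0],"twist":0,"claw":50},{"translation":[0,0,0],"twist":0,"claw":50},{"translation":[0,0,0],"twist":0,"claw":50}]' 20
python3 - <<'E'
from h import *
t=np.linspace(0,2*np.pi,90)
for n in("wrist","side","scene"):
    im,c,st=look(n,[("seat",.05),("spacer_mid",st["tool_pos"][2]+.007 if 0 else .16)])
    for rd,z in((.075,.05),(.006,.1),(.006,.05)):
        q=w2px(c,np.c_[.498+rd*np.cos(t),.037+rd*np.sin(t),np.full(90,z)]); im=cv2.polylines(im.copy(),[q.astype(np.int32)],True,(255,0,0))
    save(im,f"pics/{n}2.png")
a=cv2.imread("pics/wrist2.png"); b=cv2.imread("pics/side2.png")[170:330,240:440]; d=cv2.imread("pics/scene2.png")[200:320,250:400]
b=cv2.resize(b,(400,320)); d=cv2.resize(d,(400,320)); a=cv2.resize(a,(400,300))
cv2.imwrite("pics/comp2.png",np.vstack([np.hstack([b,d])[:,:800],cv2.copyMakeBorder(a,0,-0,0,400,0)])[:600])
E
```

```text
clock: 6.93
tool_pos: [0.4642, -0.1678, 0.1625]
eef_rot: [0.707, 0.708, -0.0, -0.0]
contact_force: [-1.0, -0.4, -1.6]
opening: 0.664
wrist tcp [ 0.4642 -0.1678  0.1625] open 0.6642794246828837
  rects [[318, 0, 442, 22]]
spacer_mid 0.88 [174, 348] [ 0.4044 -0.1819  0.16  ]
  rects [[234, 243, 413, 394], [146, 314, 190, 367]]
side tcp [ 0.4638 -0.1691  0.1627] open 0.661653702827524
  rects [[276, 212, 388, 266]]
spacer_mid 0.88 [339, 286] [ 0.4689 -0.1664  0.16  ]
  rects [[260, 423, 295, 458], [318, 266, 365, 311]]
scene tcp [ 0.4641 -0.1683  0.1627] open 0.662631562755745
seat 0.67 [321, 242] [0.4978 0.0423 0.05  ]
  rects [[286, 223, 355, 306]]
spacer_mid 0.68 [224, 193] [ 0.4562 -0.1699  0.16  ]
spacer_mid 0.58 [194, 214] [ 0.5311 -0.2245  0.16  ]
  rects [[210, 182, 239, 207], [189, 207, 203, 225]]
```

View pics/comp2.png

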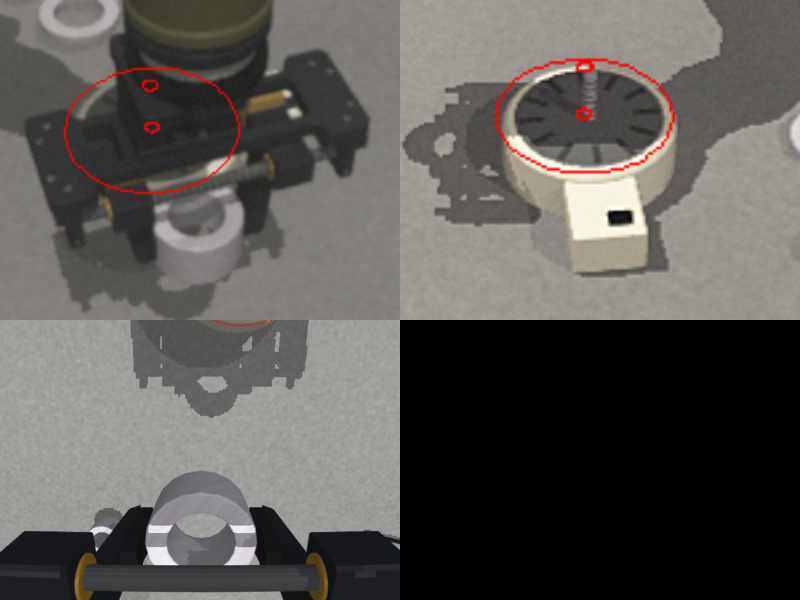

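The spacer is held (composite: side (195,240) and wrist (205,530)). In the scene view the drum sits about 1.5 px right of my overlay, so I refine the seat by fitting the dark plate in the unobstructed first pictures.

```bash
python3 - <<'E'
from h import *
from scipy.optimize import least_squares
for n,(x0,y0,x1,y1) in dict(scene=(285,220,358,285),side=(270,200,365,285)).items():
    _,c,_=shot(n); im=cv2.imread(f"pics/{n}0.png")
    hsv=cv2.cvtColor(im,cv2.COLOR_BGR2HSV); roi=np.zeros(im.shape[:2],np.uint8); roi[y0:y1,x0:x1]=1
    for name,m in(("dark",(hsv[...,2]<105)&(roi>0)),("cream",(hsv[...,1]>25)&(hsv[...,2]>120)&(roi>0))):
        m=cv2.morphologyEx(m.astype(np.uint8),cv2.MORPH_CLOSE,np.ones((3,3)))
        ct=max(cv2.findContours(m,cv2.RETR_EXTERNAL,cv2.CHAIN_APPROX_NONE)[0],key=cv2.contourArea)[:,0]
        h=ct if name=="dark" else cv2.convexHull(ct)[:,0]
        if name=="cream": h=h[h[:,1]<(y0+y1)/2-4]
        P=np.array([px2w(c,*p,.05)[:2] for p in h+0.0])
        s=least_squares(lambda q:np.hypot(*(P-q[:2]).T)-q[2],[.5,.04,.07],loss="soft_l1",f_scale=.002)
        print(n,name,len(P),s.x.round(4),"rms",np.sqrt(np.mean(s.fun**2)).round(4))
    # post tip
E
```

```text
scene dark 188 [0.4619 0.0232 0.0343] rms 0.0134
scene cream 14 [0.5056 0.0392 0.0745] rms 0.0006
side dark 174 [0.5013 0.0382 0.0609] rms 0.0006
side cream 8 [0.5032 0.0319 0.076 ] rms 0.0009
```

```bash
python3 -m jog '[{"translation":[0.2,0.07,0],"twist":0,"claw":50},{"translation":[0.4,0.07,0],"twist":0,"claw":50},{"translation":[0.4,0.07,0],"twist":0,"claw":50},{"translation":[0.4,0.07,0],"twist":0,"claw":50},{"translation":[0.4,0.07,0],"twist":0,"claw":50},{"translation":[0.4,0.07,0],"twist":0,"claw":50},{"translation":[0.4,0.07,0],"twist":0,"claw":50},{"translation":[0.4,0.07,0],"twist":0,"claw":50},{"translation":[0.4,0.07,0],"twist":0,"claw":50},{"translation":[0.4,0.07,0],"twist":0,"claw":50},{"translation":[0.4,0.07,0],"twist":0,"claw":50},{"translation":[0.4,0.07,0],"twist":0,"claw":50},{"translation":[0.4,0.07,0],"twist":0,"claw":50},{"translation":[0.2,0.07,0],"twist":0,"claw":50},{"translation":[0,0,0],"twist":0,"claw":50},{"translation":[0,0,0],"twist":0,"claw":50}]' 20
python3 - <<'E'
from h import *
t=np.linspace(0,2*np.pi,90); out=[]
for n in("wrist","side","scene"):
    im,c,st=look(n,[("seat",.05),("spacer_mid",.1695)]); x,y,z=st["tool_pos"]
    for rd,zz in((.075,.05),(.006,.1)):
        q=w2px(c,np.c_[.502+rd*np.cos(t),.039+rd*np.sin(t),np.full(90,zz)]); im=cv2.polylines(im.copy(),[q.astype(np.int32)],True,(255,0,0))
    for rd,zz in((.03,z+.025),(.03,z-.011)):
        q=w2px(c,np.c_[x+rd*np.cos(t),y+rd*np.sin(t),np.full(90,zz)]); im=cv2.polylines(im.copy(),[q.astype(np.int32)],True,(0,255,0))
    out.append(im)
a,b,d=out
b=cv2.resize(b[150:310,240:440],(400,320),interpolation=2); d=cv2.resize(d[160:290,240:402],(400,320),interpolation=2); a=cv2.resize(a[100:460,80:560],(373,280))
save(np.vstack([np.hstack([b,d]),cv2.copyMakeBorder(a,0,0,0,427,0)]),"pics/comp3.png")
E
```

```text
clock: 9.12
tool_pos: [0.5034, 0.0401, 0.1627]
eef_rot: [0.707, 0.707, -0.0, 0.0]
contact_force: [-0.9, -0.3, -1.0]
opening: 0.659
wrist tcp [0.5034 0.0401 0.1627] open 0.6591388222358568
seat 0.86 [321, 233] [0.5031 0.0397 0.05  ]
  rects [[205, 111, 524, 332], [233, 243, 412, 392]]
  rects []
side tcp [0.5032 0.0388 0.1627] open 0.6646424740715342
seat 0.77 [317, 231] [0.5019 0.0415 0.05  ]
seat 0.64 [345, 151] [0.6265 0.2414 0.05  ]
  rects [[276, 203, 395, 284]]
spacer_mid 0.87 [319, 180] [0.5067 0.0334 0.1695]
spacer_mid 0.8 [275, 440] [ 0.3402 -0.3384  0.1695]
  rects [[259, 420, 293, 458], [303, 159, 342, 199]]
scene tcp [0.5034 0.0397 0.1627] open 0.6636634929628454
seat 0.8 [320, 242] [0.4981 0.0407 0.05  ]
  rects [[286, 226, 354, 306]]
spacer_mid 0.62 [192, 217] [ 0.5547 -0.2223  0.1695]
spacer_mid 0.56 [320, 199] [0.498  0.0388 0.1695]
  rects [[308, 201, 337, 220], [186, 206, 204, 224]]
```

View pics/comp3.png

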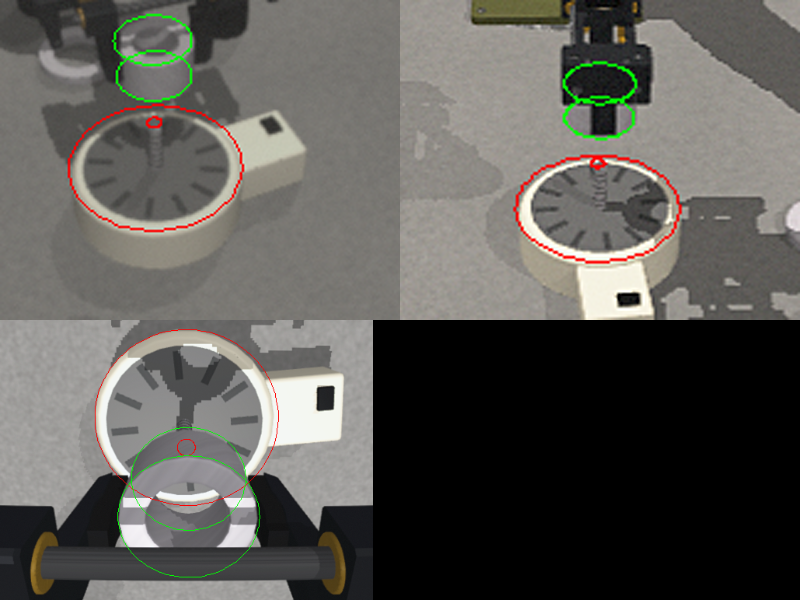

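The overlays agree in all three views: drum, post and held spacer match the models within about 2 mm. I lower the spacer.

```bash
python3 -m jog '[{"translation":[0,0,0.1],"twist":0,"claw":50},{"translation":[0,0,0.25],"twist":0,"claw":50},{"translation":[0,0,0.25],"twist":0,"claw":50},{"translation":[0,0,0.25],"twist":0,"claw":50},{"translation":[0,0,0.25],"twist":0,"claw":50},{"translation":[0,0,0.25],"twist":0,"claw":50},{"translation":[0,0,0.25],"twist":0,"claw":50},{"translation":[0,0,0.25],"twist":0,"claw":50},{"translation":[0,0,0.25],"twist":0,"claw":50},{"translation":[0,0,0.2],"twist":0,"claw":50},{"translation":[0,0,0.1],"twist":0,"claw":50},{"translation":[0,0,0],"twist":0,"claw":50},{"translation":[0,0,0],"twist":0,"claw":50}]' 20
python3 -m jog '[{"translation":[0,0,0.03],"twist":0,"claw":50},{"translation":[0,0,0.03],"twist":0,"claw":50},{"translation":[0,0,0.03],"twist":0,"claw":50},{"translation":[0,0,0.03],"twist":0,"claw":50},{"translation":[0,0,0.02],"twist":0,"claw":50},{"translation":[0,0,0],"twist":0,"claw":50},{"translation":[0,0,0],"twist":0,"claw":50}]' 20
```

```text
clock: 10.95
tool_pos: [0.5035, 0.04, 0.0666]
eef_rot: [0.707, 0.707, -0.0, 0.0]
contact_force: [0.3, -0.5, -1.2]
opening: 0.662
clock: 11.53
tool_pos: [0.5034, 0.04, 0.0611]
eef_rot: [0.707, 0.707, 0.0, 0.0]
contact_force: [1.4, 0.1, -0.8]
opening: 0.666
```

```bash
python3 -m jog '[{"translation":[0,0,0.02],"twist":0,"claw":50},{"translation":[0,0,0.02],"twist":0,"claw":50},{"translation":[0,0,0],"twist":0,"claw":50}]' 20
python3 -m jog '[{"translation":[0,0,0],"twist":0,"claw":80},{"translation":[0,0,0],"twist":0,"claw":90},{"translation":[0,0,0],"twist":0,"claw":100},{"translation":[0,0,0],"twist":0,"claw":100},{"translation":[0,0,0],"twist":0,"claw":100},{"translation":[0,0,0],"twist":0,"claw":100},{"translation":[0,0,-0.1],"twist":0,"claw":100},{"translation":[0,0,-0.2],"twist":0,"claw":100},{"translation":[0,0,-0.3],"twist":0,"claw":100},{"translation":[0,0,-0.5],"twist":0,"claw":100},{"translation":[0,0,-0.5],"twist":0,"claw":100},{"translation":[0,0,-0.5],"twist":0,"claw":100},{"translation":[0,0,-0.5],"twist":0,"claw":100},{"translation":[0,0,-0.3],"twist":0,"claw":100},{"translation":[0,0,0],"twist":0,"claw":100}]' 20
python3 - <<'E'
from h import *
t=np.linspace(0,2*np.pi,90); out=[]
for n in("wrist","side","scene"):
    im,c,st=look(n,[("spacer_mid",.068),("cap_mid",.025)])
    for rd,zz in((.03,.086),(.018,.086),(.006,.1)):
        q=w2px(c,np.c_[.503+rd*np.cos(t),.040+rd*np.sin(t),np.full(90,zz)]); im=cv2.polylines(im.copy(),[q.astype(np.int32)],True,(255,0,0))
    out.append(im)
a,b,d=out
b=cv2.resize(b[150:310,240:440],(400,320),interpolation=2); d=cv2.resize(d[160:290,240:402],(400,320),interpolation=2); a=cv2.resize(a[100:460,80:560],(373,280))
save(np.vstack([np.hstack([b,d]),cv2.copyMakeBorder(a,0,0,0,427,0)]),"pics/comp4.png")
E
```

```text
clock: 11.78
tool_pos: [0.5035, 0.04, 0.0609]
eef_rot: [0.707, 0.707, 0.0, 0.0]
contact_force: [-2.6, 0.1, 14.1]
opening: 0.659
clock: 13.03
tool_pos: [0.505, 0.0402, 0.1785]
eef_rot: [0.707, 0.707, 0.002, 0.002]
contact_force: [-0.3, -0.1, -0.4]
opening: 1.0
wrist tcp [0.505  0.0402 0.1785] open 0.9998743056549435
  rects [[269, 186, 372, 291]]
  rects []
side tcp [0.5027 0.0399 0.1747] open 0.9973278359758798
spacer_mid 0.89 [318, 223] [0.5038 0.041  0.068 ]
spacer_mid 0.55 [278, 439] [ 0.3448 -0.2972  0.068 ]
  rects [[260, 421, 295, 458], [302, 208, 340, 243]]
cap_mid 0.5 [350, 152] [0.6448 0.2641 0.025 ]
cap_mid 0.49 [257, 142] [0.468  0.3674 0.025 ]
  rects [[339, 142, 367, 170]]
scene tcp [0.5032 0.04   0.175 ] open 1.0020083889212228
spacer_mid 0.89 [321, 234] [0.4911 0.0414 0.068 ]
spacer_mid 0.83 [195, 216] [ 0.4183 -0.2539  0.068 ]
  rects [[308, 224, 336, 257], [189, 208, 204, 226]]
cap_mid 0.92 [425, 291] [0.6348 0.2577 0.025 ]
cap_mid 0.75 [458, 243] [0.4779 0.3662 0.025 ]
  rects [[413, 279, 441, 314], [395, 241, 429, 264]]
```

View pics/comp4.png

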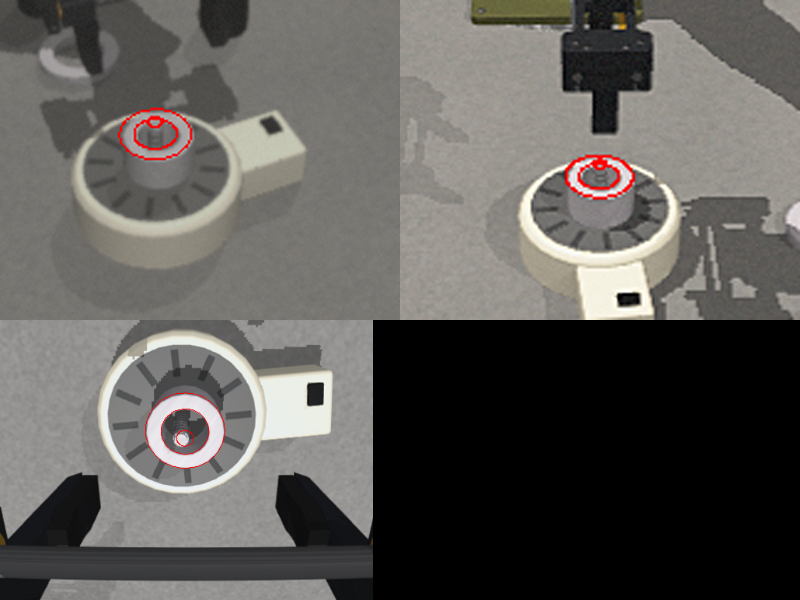

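The spacer lies flat round the post: rim and post tip match the model at (0.503, 0.040) in all three views. Next, the far cap.

```bash
python3 -m jog '[{"translation":[0.2,0.14,0],"twist":0,"claw":100},{"translation":[0.44,0.29,0],"twist":0,"claw":100},{"translation":[0.44,0.29,0],"twist":0,"claw":100},{"translation":[0.44,0.29,0],"twist":0,"claw":100},{"translation":[0.44,0.29,0],"twist":0,"claw":100},{"translation":[0.44,0.29,0],"twist":0,"claw":100},{"translation":[0.44,0.29,0],"twist":0,"claw":100},{"translation":[0.44,0.29,0],"twist":0,"claw":100},{"translation":[0.44,0.29,0],"twist":0,"claw":100},{"translation":[0.44,0.29,0],"twist":0,"claw":100},{"translation":[0.44,0.29,0],"twist":0,"claw":100},{"translation":[0.44,0.29,0],"twist":0,"claw":100},{"translation":[0.42,0.27,0],"twist":0,"claw":100},{"translation":[0,0,0],"twist":0,"claw":100},{"translation":[0,0,0],"twist":0,"claw":100},{"translation":[0,0,0],"twist":0,"claw":100}]' 20
python3 - <<'E'
from h import *
im,c,st=look("wrist",[("cap_mid",.025)])
x,y=.6475,.259; q=w2px(c,[[x,y,.05]])[0]; print(q)
u,v=q.astype(int); g=im[max(v-70,0):v+70,u-70:u+70].max(2); m=(g<75).astype(np.uint8)
ct=max(cv2.findContours(m,cv2.RETR_EXTERNAL,cv2.CHAIN_APPROX_NONE)[0],key=cv2.contourArea); print(cv2.boundingRect(ct))
t=np.linspace(0,2*np.pi,60)
im=im.copy()
for z in(0,.05): im=cv2.polylines(im,[w2px(c,np.c_[x+.025*np.cos(t),y+.025*np.sin(t),np.full(60,z)]).astype(np.int32)],True,(255,0,0))
save(im,"pics/w5.png")
E
```

```text
clock: 15.12
tool_pos: [0.6469, 0.2575, 0.1752]
eef_rot: [0.707, 0.707, -0.001, 0.0]
contact_force: [0.1, -0.2, -0.8]
opening: 0.995
wrist tcp [0.6469 0.2575 0.1752] open 0.995338488314957
cap_mid 0.98 [324, 209] [0.6486 0.2632 0.025 ]
cap_mid 0.62 [54, 62] [0.469  0.3642 0.025 ]
  rects [[284, 171, 358, 255], [1, 14, 108, 103]]
[323.37139147 225.30687164]
(31, 14, 76, 85)
```

View pics/w5.png

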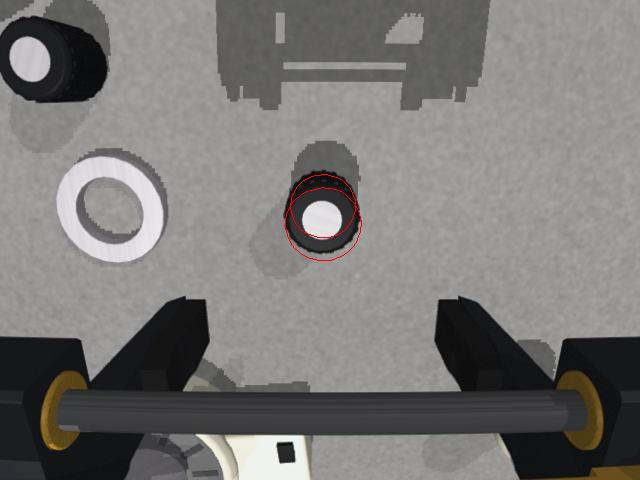

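The wrist view shows the cap with its disc at (322,219), 6 px above the predicted (323,225), so the cap is about 4 mm further in +y: (0.647, 0.263). The ring and the other cap are clear of the fingers.

```bash
python3 -m jog '[{"translation":[0.12,0,0.2],"twist":0,"claw":100},{"translation":[0,0,0.4],"twist":0,"claw":100},{"translation":[0,0,0.5],"twist":0,"claw":100},{"translation":[0,0,0.5],"twist":0,"claw":100},{"translation":[0,0,0.5],"twist":0,"claw":100},{"translation":[0,0,0.5],"twist":0,"claw":100},{"translation":[0,0,0.5],"twist":0,"claw":100},{"translation":[0,0,0.4],"twist":0,"claw":100},{"translation":[0,0,0.3],"twist":0,"claw":100},{"translation":[0,0,0.2],"twist":0,"claw":100},{"translation":[0,0,0],"twist":0,"claw":100},{"translation":[0,0,0],"twist":0,"claw":100}]' 15
python3 -m jog '[{"translation":[0,0,0],"twist":0,"claw":40},{"translation":[0,0,0],"twist":0,"claw":40},{"translation":[0,0,0],"twist":0,"claw":40},{"translation":[0,0,0],"twist":0,"claw":40},{"translation":[0,0,0],"twist":0,"claw":40},{"translation":[0,0,0],"twist":0,"claw":40},{"translation":[0,0,0],"twist":0,"claw":40},{"translation":[0,0,0],"twist":0,"claw":40},{"translation":[0,0,0],"twist":0,"claw":40},{"translation":[0,0,0],"twist":0,"claw":40},{"translation":[0,0,0],"twist":0,"claw":40},{"translation":[0,0,0],"twist":0,"claw":40}]' 15
```

```text
clock: 16.27
tool_pos: [0.6476, 0.2633, 0.0157]
eef_rot: [0.707, 0.707, 0.0, 0.0]
contact_force: [-0.0, 0.4, -0.6]
opening: 0.999
clock: 17.27
tool_pos: [0.6475, 0.2633, 0.0158]
eef_rot: [0.707, 0.707, 0.0, 0.0]
contact_force: [-1.3, 0.4, 3.8]
opening: 0.571
```

```bash
python3 -m jog '[{"translation":[0,0,-0.1],"twist":0,"claw":30},{"translation":[0,0,-0.3],"twist":0,"claw":30},{"translation":[0,0,-0.4],"twist":0,"claw":30},{"translation":[0,0,-0.4],"twist":0,"claw":30},{"translation":[0,0,-0.4],"twist":0,"claw":30},{"translation":[0,0,-0.4],"twist":0,"claw":30},{"translation":[0,0,-0.4],"twist":0,"claw":30},{"translation":[0,0,-0.4],"twist":0,"claw":30},{"translation":[0,0,-0.4],"twist":0,"claw":30},{"translation":[0,0,-0.4],"twist":0,"claw":30},{"translation":[0,0,-0.4],"twist":0,"claw":30},{"translation":[0,0,-0.2],"twist":0,"claw":30},{"translation":[0,0,0],"twist":0,"claw":30}]' 20
python3 -m jog '[{"translation":[-0.2,-0.12,0],"twist":0,"claw":30},{"translation":[-0.38,-0.25,0],"twist":0,"claw":30},{"translation":[-0.4,-0.25,0],"twist":0,"claw":30},{"translation":[-0.4,-0.26,0],"twist":0,"claw":30},{"translation":[-0.4,-0.26,0],"twist":0,"claw":30},{"translation":[-0.4,-0.26,0],"twist":0,"claw":30},{"translation":[-0.4,-0.26,0],"twist":0,"claw":30},{"translation":[-0.4,-0.26,0],"twist":0,"claw":30},{"translation":[-0.4,-0.26,0],"twist":0,"claw":30},{"translation":[-0.4,-0.26,0],"twist":0,"claw":30},{"translation":[-0.4,-0.26,0],"twist":0,"claw":30},{"translation":[-0.4,-0.26,0],"twist":0,"claw":30},{"translation":[-0.4,-0.26,0],"twist":0,"claw":30},{"translation":[-0.4,-0.26,0],"twist":0,"claw":30},{"translation":[-0.2,-0.12,0],"twist":0,"claw":30},{"translation":[0,0,0],"twist":0,"claw":30},{"translation":[0,0,0],"twist":0,"claw":30}]' 20
python3 - <<'E'
from h import *
t=np.linspace(0,2*np.pi,90); out=[]
for n in("wrist","side","scene"):
    im,c,st=look(n,[("spacer_mid",.068),("cap_mid",.189)]); x,y,z=st["tool_pos"]
    for rd,zz in((.03,.086),(.006,.1)):
        q=w2px(c,np.c_[.503+rd*np.cos(t),.040+rd*np.sin(t),np.full(90,zz)]); im=cv2.polylines(im.copy(),[q.astype(np.int32)],True,(255,0,0))
    for zz in(z-.0158,z+.0342):
        q=w2px(c,np.c_[x+.025*np.cos(t),y+.025*np.sin(t),np.full(90,zz)]); im=cv2.polylines(im.copy(),[q.astype(np.int32)],True,(0,255,0))
    out.append(im)
a,b,d=out
b=cv2.resize(b[150:310,240:440],(400,320),interpolation=2); d=cv2.resize(d[160:290,240:402],(400,320),interpolation=2); a=cv2.resize(a[100:460,80:560],(373,280))
save(np.vstack([np.hstack([b,d]),cv2.copyMakeBorder(a,0,0,0,427,0)]),"pics/comp6.png")
E
```

```text
clock: 18.35
tool_pos: [0.6491, 0.2639, 0.1873]
eef_rot: [0.707, 0.707, 0.003, 0.001]
contact_force: [-0.3, 0.7, -1.3]
opening: 0.562
clock: 19.77
tool_pos: [0.5039, 0.0404, 0.1836]
eef_rot: [0.707, 0.707, 0.001, 0.0]
contact_force: [0.9, 0.0, -0.9]
opening: 0.571
wrist tcp [0.5039 0.0404 0.1836] open 0.5712419237652981
  rects [[273, 185, 371, 266]]
cap_mid 0.66 [323, 333] [0.504  0.0383 0.189 ]
  rects [[242, 246, 404, 393]]
side tcp [0.504  0.0412 0.1835] open 0.5695227799439432
spacer_mid 0.73 [275, 440] [ 0.3415 -0.2962  0.068 ]
  rects [[304, 207, 341, 240], [259, 423, 292, 458]]
cap_mid 0.68 [314, 162] [0.5049 0.0567 0.189 ]
cap_mid 0.55 [257, 141] [0.4335 0.1387 0.189 ]
  rects [[247, 131, 266, 159], [303, 143, 335, 191]]
scene tcp [0.5035 0.0403 0.1835] open 0.5668415842919561
spacer_mid 0.82 [323, 237] [0.5001 0.0463 0.068 ]
spacer_mid 0.73 [192, 214] [ 0.4083 -0.2618  0.068 ]
  rects [[186, 207, 204, 225], [309, 225, 337, 256]]
cap_mid 0.67 [454, 241] [0.6666 0.2833 0.189 ]
cap_mid 0.5 [317, 190] [0.4935 0.0336 0.189 ]
  rects [[445, 226, 468, 251], [308, 192, 336, 210]]
```

View pics/comp6.png

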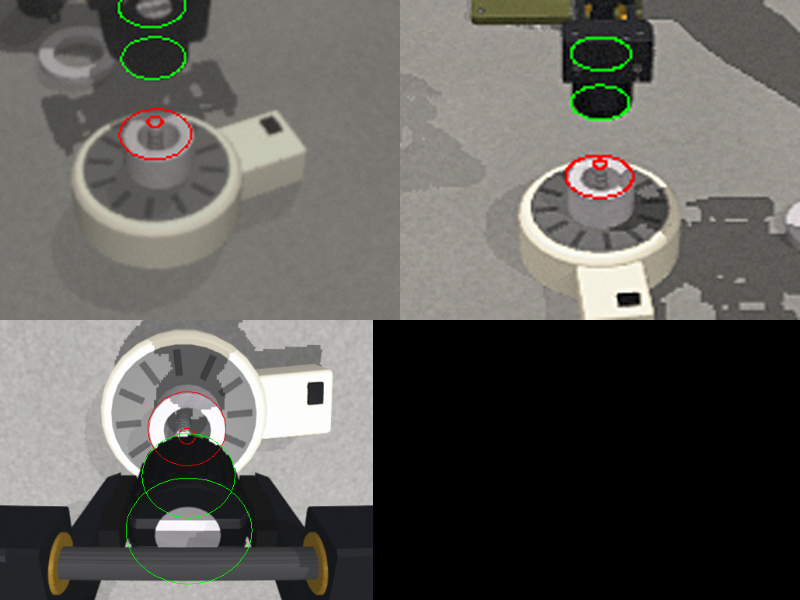

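The cap is held upright and centred over the spacer (disc at (188,525), post tip at (187,437) in the wrist inset). I lower it.

```bash
python3 -m jog '[{"translation":[0,0,0.1],"twist":0,"claw":30},{"translation":[0,0,0.25],"twist":0,"claw":30},{"translation":[0,0,0.25],"twist":0,"claw":30},{"translation":[0,0,0.25],"twist":0,"claw":30},{"translation":[0,0,0.25],"twist":0,"claw":30},{"translation":[0,0,0.25],"twist":0,"claw":30},{"translation":[0,0,0.25],"twist":0,"claw":30},{"translation":[0,0,0.2],"twist":0,"claw":30},{"translation":[0,0,0.1],"twist":0,"claw":30},{"translation":[0,0,0],"twist":0,"claw":30},{"translation":[0,0,0.03],"twist":0,"claw":30},{"translation":[0,0,0.03],"twist":0,"claw":30},{"translation":[0,0,0.03],"twist":0,"claw":30},{"translation":[0,0,0.03],"twist":0,"claw":30},{"translation":[0,0,0],"twist":0,"claw":30},{"translation":[0,0,0],"twist":0,"claw":30}]' 20
```

```text
clock: 21.85
tool_pos: [0.5035, 0.04, 0.1028]
eef_rot: [0.707, 0.707, 0.0, 0.0]
contact_force: [-0.2, 0.1, -1.8]
opening: 0.566
```

```bash
python3 -m jog '[{"translation":[0,0,0.02],"twist":0,"claw":30},{"translation":[0,0,0.02],"twist":0,"claw":30},{"translation":[0,0,0],"twist":0,"claw":30}]' 20
```

```text
clock: 22.1
tool_pos: [0.5036, 0.04, 0.1017]
eef_rot: [0.707, 0.707, 0.0, 0.0]
contact_force: [-0.1, 0.3, 5.1]
opening: 0.568
```

Contact came at the expected height (0.1017). I release and retreat.

```bash
python3 -m jog '[{"translation":[0,0,0],"twist":0,"claw":65},{"translation":[0,0,0],"twist":0,"claw":75},{"translation":[0,0,0],"twist":0,"claw":90},{"translation":[0,0,0],"twist":0,"claw":100},{"translation":[0,0,0],"twist":0,"claw":100},{"translation":[0,0,0],"twist":0,"claw":100},{"translation":[0,0,0],"twist":0,"claw":100},{"translation":[0,0,-0.1],"twist":0,"claw":100},{"translation":[0,0,-0.2],"twist":0,"claw":100},{"translation":[0,0,-0.4],"twist":0,"claw":100},{"translation":[0,0,-0.4],"twist":0,"claw":100},{"translation":[0,0,-0.4],"twist":0,"claw":100},{"translation":[0,0,-0.4],"twist":0,"claw":100},{"translation":[0,0,-0.4],"twist":0,"claw":100},{"translation":[0,0,-0.3],"twist":0,"claw":100},{"translation":[0,0,0],"twist":0,"claw":100},{"translation":[0,0,0],"twist":0,"claw":100},{"translation":[0,0,0],"twist":0,"claw":100}]' 20
python3 - <<'E'
from h import *
t=np.linspace(0,2*np.pi,90); out=[]
for n in("wrist","side","scene"):
    im,c,st=look(n,[("spacer_mid",.068),("cap_mid",.111)])
    im=im.copy()
    for rd,zz in((.03,.086),(.025,.136),(.03,.05)):
        q=w2px(c,np.c_[.5035+rd*np.cos(t),.040+rd*np.sin(t),np.full(90,zz)]); im=cv2.polylines(im,[q.astype(np.int32)],True,(255,0,0))
    out.append(im)
a,b,d=out
b=cv2.resize(b[150:310,240:440],(400,320),interpolation=2); d=cv2.resize(d[160:290,240:402],(400,320),interpolation=2); a=cv2.resize(a[100:460,80:560],(373,280))
save(np.vstack([np.hstack([b,d]),cv2.copyMakeBorder(a,0,0,0,427,0)]),"pics/comp7.png")
E
```

```text
clock: 23.6
tool_pos: [0.503, 0.0399, 0.2049]
eef_rot: [0.707, 0.707, -0.0, -0.0]
contact_force: [0.1, 0.5, -0.1]
opening: 0.999
wrist tcp [0.503  0.0399 0.2049] open 0.9993770977115944
  rects [[159, 468, 195, 480], [279, 178, 371, 239]]
cap_mid 0.62 [322, 241] [0.5032 0.0409 0.111 ]
  rects [[278, 192, 369, 299]]
side tcp [0.503  0.04   0.2045] open 1.0016759307502139
spacer_mid 0.73 [321, 224] [0.508  0.0378 0.068 ]
spacer_mid 0.6 [278, 439] [ 0.3447 -0.2971  0.068 ]
  rects [[257, 423, 294, 460], [302, 218, 342, 244]]
cap_mid 0.9 [260, 143] [0.4545 0.2418 0.111 ]
  rects [[302, 184, 334, 229], [248, 129, 275, 158]]
scene tcp [0.5033 0.04   0.205 ] open 0.9985093914718132
spacer_mid 0.68 [322, 238] [0.5057 0.043  0.068 ]
spacer_mid 0.56 [192, 212] [ 0.4023 -0.263   0.068 ]
  rects [[309, 232, 333, 256], [186, 206, 205, 226]]
cap_mid 0.62 [317, 221] [0.4998 0.0335 0.111 ]
  rects [[444, 228, 469, 256], [306, 207, 335, 238]]
```

View pics/comp7.png

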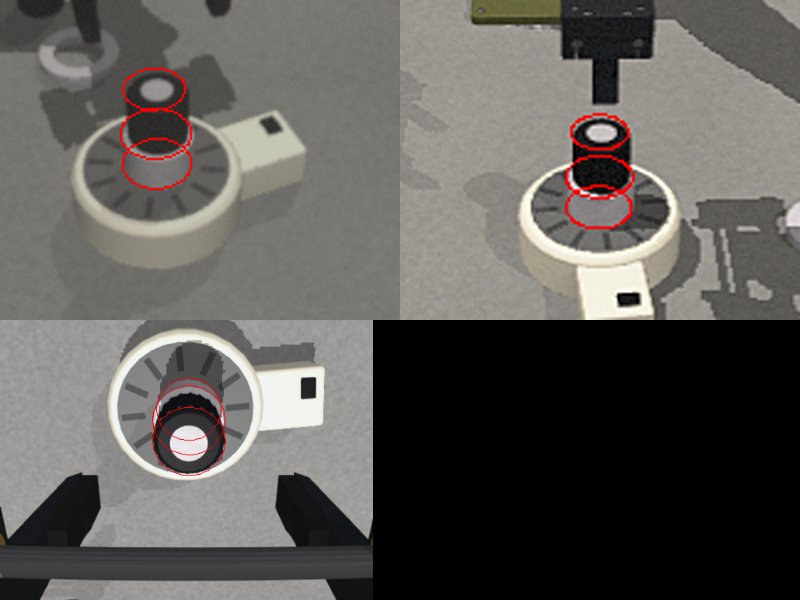

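The cap stands upright on the spacer and matches the model outline in all three views, with disc centres at (157,90), (602,133) and (189,443). The gripper is clear, so I hand in.

```bash
python3 -c "
from plant import r
print(r.finish_job())"
```

```text
the job is handed in; nothing more can be done
None
```

The larger spacer is over the post, flat on the filter plate. The cap that was farthest from the base (0.70 m against 0.60 m) sits on top of it. The job was handed in at about 24 s of the 56 s allowed, with the gripper open and clear of everything.

- **Last checks:** in all three camera views the spacer and cap matched model outlines drawn on the post axis at (0.503, 0.040), to within about 2–3 mm and upright. Both made contact at the expected height: TCP 0.061 m for the spacer and 0.102 m for the cap. The highest force I read was about 14 N, as the spacer touched down. Nothing else on the bench appeared to have moved.
- **Disagreements:** before I moved, the scene and side fits put the spacer about 5 mm off in x from the wrist view, and the cap about 4 mm off in y. I corrected both from the wrist picture. In the last pictures some network point readings were 5–7 mm off the outlines. The side camera's point finder also missed the placed cap and reported the other one. I relied on the outlines instead.

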